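# Set the tray status tags on the specimen bench

### The arm

A 6-joint arm with a two-finger parallel gripper is mounted at the origin on the work surface. World frame = base frame: x ahead of the robot, y to its left, z up, the work surface at z = 0. Lengths are in mm, angles in rad, forces in N, time in s.
With the tool pointing down it reaches from about 275 to 750 mm from the base axis. Payload 10.2 kg.
Tool frame: the origin (TCP) lies between the finger pads; the fingertips stand 11 mm ahead of it and the grasp point (between the pads) lies 8 mm behind it (ctrl.nose_length is the distance from the TCP to the fingertips, in mm); x points along the fingers, y is the direction in which the jaws open and shut, and the axes are right-handed (so a half turn about x gives the same grasp; the last joint's range is limited). The gripper opens to 85 mm and grips with 20 to 120 N. Pads are 22 mm wide; open, the fingers measure 114 mm over their backs; the gripper's body (76 mm by 85 mm) begins 54 mm behind the grasp point. The pads swing forward as they close: fully open they stand 13 mm farther back than shut.
Start: joints at [-1.556, 0.313, 1.498, -0, 1.331, -0.223], TCP at [123.658, -510.235, 205.394] pointing down, gripper open.
Joint ranges: [-2.94, 2.94], [-0.97, 2.17], [0.19, 2.56], [-1.23, 4.37], [0.02, 3.11], [-2.88, 2.88]. Speed limits (rad/s): [2.39, 2.39, 3.01, 3.14, 3.14, 3.14].

### API

Orientations are given as a unit quaternion [w, x, y, z].
In Python, from rig import ctrl, capture, ticket gives the robot as it stands.
- The arm moves only by the tool step_arm, never from a script. Its argument "commands" is a list of rows, each a list of 2 entries, a list of its own where there are three numbers: the shift along the world's x, y, z normalised to -1 to 1, where 1 is 0.04 m, then the turn about the world's z normalised to -1 to 1, where 1 is 180 degrees. A call has 1 to 5 rows; each row shifts and turns the commanded pose from where the row before left it; what a row does not reach is not made up. A row lasts 1/10 s, in which the tool goes at most 50 mm and 8.59 degrees, less where a joint would pass 70% of its speed; a pose out of reach is approached as far as the arm can. A call with a number of a shift or a turn outside -1 to 1 is refused whole. A call with a gripper value outside its range is refused whole. "gripper" is the closure, from -1 (fully open) to 1 (shut), so that 0 is half open, set as the call begins (left out, the last holds). The fingers move at their own pace and stop on an object; "force" is the grip in N (left out, the last holds). Time passes only in rows, so rows that do not move let the fingers close. It gives the time, the measured TCP pose, the force and the opening at its end, in the units of the state.
- ctrl.sense(): the state, without advancing time (a new reading comes with each control period).
- capture(name): name is "scene" or "top"; returns a dict with "image" (480x640x3 uint8, blue, green, red), "fov_y" (degrees; the focal length in pixels is half the picture's height over the tangent of half this angle, whatever the lens; pixels are square), "cx", "cy" (the principal point, pixels), "origin" and "orientation" of the camera in the world. Camera axes: x right, y down, z forward; pixel columns grow to the right and rows downward; lengths in mm; the calibration is good to about 2 mm. A picture is of the moment at which its call begins. There is no depth.
- ticket.finish_job(): hands the job in, once; it reports no verdict.
The state is a dict: "time_s": time; "joints": joint angles; "dq": joint speeds; "tau": joint torques, N m; "eef_pos": TCP position; "ee_rot": TCP orientation; "force": force on the tool from outside, world axes, zero at the start; "wrist_torque": the same for the moment, N m; "grip_width": opening from 0.0 (shut) to 1.0 (fully open).
Only numpy, scipy, OpenCV 4.12 (cv2) and the standard library are available. Lean on these libraries where they do the work, as an engineer would, in place of code of your own. Each camera call takes 0.05 s, during which the arm holds its last target.

### The job

Four specimen trays stand in a row on the board, each with a hinged tag in front of it. With a fingertip, push over the tags that are wrong, so that every full tray (a pot in all four wells) has its tag leaning towards the tray with the round disc on top, and every tray with an empty well has its tag leaning away from the tray, towards the robot, with the bar on top. Push the tags lightly, do not pinch or lift anything, and leave the other things on the bench where they are.

Things in the scene. Friction and masses are not known exactly. Their poses are not given: they have to be found in the camera images.
- board: grey sorting board, fixed, 360 x 500 x 8 thick; its y axis runs along the row of tags, its x axis points from the tags to the trays (away from the robot). The hinges stand over its y axis; origin on the table. Board top at z = 8 mm
- tray_a: grey open tray, 98 x 98 x 40 tall, fixed, four wells two by two; pots held fast in their wells stand 65 above the board; all four wells hold a pot: a full tray. Origin at the centre of its underside, x axis pointing away from the tags. Trays are 110 apart in a row, in any order; the tag belonging to a tray stands straight in front of it, hinge 165 from the tray's centre along the tray's -x
- tray_b: grey open tray, 98 x 98 x 40 tall, fixed, four wells two by two; pots held fast in their wells stand 65 above the board; all four wells hold a pot: a full tray. Origin at the centre of its underside, x axis pointing away from the tags. Trays are 110 apart in a row, in any order; the tag belonging to a tray stands straight in front of it, hinge 165 from the tray's centre along the tray's -x
- tray_c: grey open tray, 98 x 98 x 40 tall, fixed, four wells two by two; pots held fast in their wells stand 65 above the board; three wells hold a pot and one is empty: not full. Origin at the centre of its underside, x axis pointing away from the tags. Trays are 110 apart in a row, in any order; the tag belonging to a tray stands straight in front of it, hinge 165 from the tray's centre along the tray's -x
- tray_d: grey open tray, 98 x 98 x 40 tall, fixed, four wells two by two; pots held fast in their wells stand 65 above the board; two wells hold a pot and two are empty: not full. Origin at the centre of its underside, x axis pointing away from the tags. Trays are 110 apart in a row, in any order; the tag belonging to a tray stands straight in front of it, hinge 165 from the tray's centre along the tray's -x
- hinge_a (a point): centre of the hinge of tag_a, 42 above the board; hinge axis along the board's y. Nothing of the stand but the leaf rises more than 8 above this point; axes as the board's. Below it is a steel stand 50 x 60
- tag_a (a joint): lean of this white leaf, rad: 0 = at its near stop, leaning 30 degrees from upright towards the robot (away from its tray), face with raised bar on top; 0.524 = upright; 1.047 = at its far stop, leaning 30 degrees towards its tray, face with raised round disc on top. Swings freely and falls to a stop by its own weight once past upright
- top_a (a point): middle of the free (upper) edge of tag_a, a leaf 50 wide, 65 long from the hinge, 4 thick, about 30 g. At rest 32 to the side of the hinge and 56 above it. A fingertip reaching down to 30 to 40 above the hinge, pushed level from beyond this edge until its leading side is 5 to 12 past the hinge, tips the leaf over; a leaf held hard against its stop is forced
- hinge_b (a point): centre of the hinge of tag_b, 42 above the board; hinge axis along the board's y. Nothing of the stand but the leaf rises more than 8 above this point; axes as the board's. Below it is a steel stand 50 x 60
- tag_b (a joint): lean of this white leaf, rad: 0 = at its near stop, leaning 30 degrees from upright towards the robot (away from its tray), face with raised bar on top; 0.524 = upright; 1.047 = at its far stop, leaning 30 degrees towards its tray, face with raised round disc on top. Swings freely and falls to a stop by its own weight once past upright
- top_b (a point): middle of the free (upper) edge of tag_b, a leaf 50 wide, 65 long from the hinge, 4 thick, about 30 g. At rest 32 to the side of the hinge and 56 above it. A fingertip reaching down to 30 to 40 above the hinge, pushed level from beyond this edge until its leading side is 5 to 12 past the hinge, tips the leaf over; a leaf held hard against its stop is forced
- hinge_c (a point): centre of the hinge of tag_c, 42 above the board; hinge axis along the board's y. Nothing of the stand but the leaf rises more than 8 above this point; axes as the board's. Below it is a steel stand 50 x 60
- tag_c (a joint): lean of this white leaf, rad: 0 = at its near stop, leaning 30 degrees from upright towards the robot (away from its tray), face with raised bar on top; 0.524 = upright; 1.047 = at its far stop, leaning 30 degrees towards its tray, face with raised round disc on top. Swings freely and falls to a stop by its own weight once past upright
- top_c (a point): middle of the free (upper) edge of tag_c, a leaf 50 wide, 65 long from the hinge, 4 thick, about 30 g. At rest 32 to the side of the hinge and 56 above it. A fingertip reaching down to 30 to 40 above the hinge, pushed level from beyond this edge until its leading side is 5 to 12 past the hinge, tips the leaf over; a leaf held hard against its stop is forced
- hinge_d (a point): centre of the hinge of tag_d, 42 above the board; hinge axis along the board's y. Nothing of the stand but the leaf rises more than 8 above this point; axes as the board's. Below it is a steel stand 50 x 60
- tag_d (a joint): lean of this white leaf, rad: 0 = at its near stop, leaning 30 degrees from upright towards the robot (away from its tray), face with raised bar on top; 0.524 = upright; 1.047 = at its far stop, leaning 30 degrees towards its tray, face with raised round disc on top. Swings freely and falls to a stop by its own weight once past upright
- top_d (a point): middle of the free (upper) edge of tag_d, a leaf 50 wide, 65 long from the hinge, 4 thick, about 30 g. At rest 32 to the side of the hinge and 56 above it. A fingertip reaching down to 30 to 40 above the hinge, pushed level from beyond this edge until its leading side is 5 to 12 past the hinge, tips the leaf over; a leaf held hard against its stop is forced
- pot_1: a spare lidded pot, 41 across, 60 tall, standing loose on the board in a gap between two tags; origin at the centre of its underside. Not part of the job
- pot_2: another spare pot like pot_1, in another gap. Not part of the job
- marker: a loose marker pen, 135 long, 15 thick, lying on the board along its own y axis between the tag row and the trays, about 100 behind the hinge line; origin under its middle. Not part of the job
- spray: a loose blue spray bottle, 68 across, 210 tall, standing to the right; origin at the centre of its underside. Not part of the job
- tape: a loose roll of tape, 90 across, 22 tall, lying flat to the right; origin at the centre of its underside. Not part of the job
- glove_box: a loose glove box, 230 x 120 x 80 tall, to the left; origin at the centre of its underside. Not part of the job
- cup: a loose open plastic cup, 90 across, 90 tall, to the left; origin at the centre of its underside. Not part of the job

How it is judged:
By the outcome, as a careful person would: the job done as asked, in the order asked, and still so for the second after the job is handed in, with the robot touching nothing.
It also fails if it takes over 38 s, if anything falls off the work surface, if the arm or the gripper's body presses on something with over 40 N, if the wrist force passes 120 N, or if a joint passes its speed limit or range.

## Working session

There is one attempt and no reset: what is moved stays moved. The work goes in short steps, Python scripts to look and compute and a tool call to move; the robot and the scene stay as the last step left them, time stands still between calls to the robot, and variables do not carry over. Pictures are saved under pics/ and viewed, and the job is handed in when it is done.

Besides the shell and the picture viewer there is one more tool, called after ">>>" by a JSON object that holds its "api" and its "payload", one argument or row to a line. step_arm: Moves the arm, as the interface text tells. Its arguments: {"type":"object","properties":{"commands":{"type":"array","items":{"type":"array"}},"gripper":{"type":"number"},"force":{"type":"number"}},"required":["commands"]}

```bash
mkdir -p pics; cat > h.py <<'E'
import numpy as np, cv2
from rig import ctrl, capture, ticket
from scipy.spatial.transform import Rotation as R
def rot(c):
    q=c["orientation"]; return R.from_quat([q[1],q[2],q[3],q[0]]).as_matrix()
def f(c): return 240/np.tan(np.radians(c["fov_y"]/2))
def atz(c,u,v,z):
    d=rot(c)@np.array([(u-c["cx"])/f(c),(v-c["cy"])/f(c),1]); o=np.array(c["origin"])
    return o+d*(z-o[2])/d[2]
def proj(c,p):
    q=rot(c).T@(np.array(p)-np.array(c["origin"])); return q[:2]/q[2]*f(c)+[c["cx"],c["cy"]]
E
python3 - <<'E'
from h import *
import pickle
for n in("scene","top"):
    c=capture(n); cv2.imwrite(f"pics/{n}0.png",c["image"]); pickle.dump(c,open(n+".pkl","wb"))
    print({k:v for k,v in c.items() if k!="image"})
print(ctrl.sense())
E
```

```text
{'fov_y': 54.24624037373333, 'cx': 319.98188204921547, 'cy': 253.92143403394724, 'origin': array([1174.45604259,  196.76124468, 1212.69900637]), 'orientation': array([-0.15368287,  0.56280124,  0.78467545, -0.20957283])}
{'fov_y': 55.75720369296986, 'cx': 322.6423656450024, 'cy': 241.5413010112226, 'origin': array([ 379.18214187,    7.52378215, 1031.5668023 ]), 'orientation': array([-0.07066354,  0.70774914, -0.69968333,  0.06738735])}
{'time_s': 0.1, 'joints': array([-1.55643034e+00,  3.13410621e-01,  1.49831207e+00,  1.17942720e-05,
        1.33099895e+00, -2.23398377e-01]), 'dq': array([-0.00075058, -0.00188377, -0.00107799,  0.00114652,  0.00016551,
       -0.00150418]), 'tau': array([ 2.72220161e-03, -4.12896931e+01, -2.60138744e+01, -1.54573809e-04,
        3.01057946e-03, -8.39119622e-06]), 'eef_pos': array([ 123.64220549, -509.98765551,  204.90229902]), 'ee_rot': array([ 0.08346697,  0.70216158,  0.08426009, -0.70207024]), 'force': array([-0.05301739, -0.11185972,  0.1356202 ]), 'wrist_torque': array([-0.00236645,  0.02336407, -0.04254869]), 'grip_width': 1.0028763972738612}
```

View pics/scene0.png

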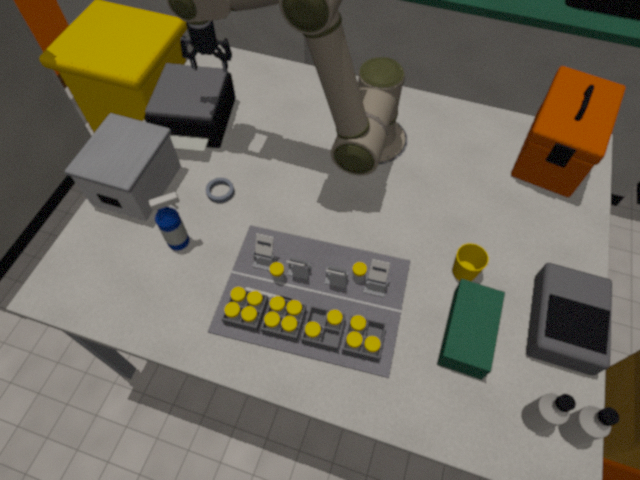

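View pics/top0.png

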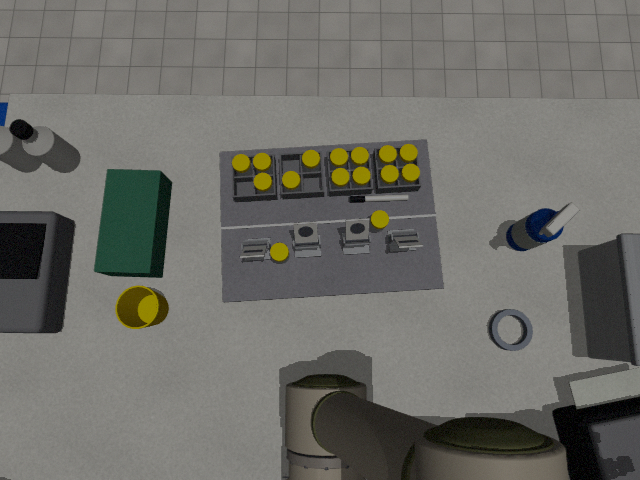

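```bash
python3 - <<'E'
from h import *
import pickle
c=pickle.load(open("top.pkl","rb"))
cv2.imwrite("pics/topc.png",cv2.resize(c["image"][205:275,225:435],None,fx=3.8,fy=3.8,interpolation=cv2.INTER_CUBIC))
cv2.imwrite("pics/topd.png",cv2.resize(c["image"][130:310,210:450],None,fx=3.3,fy=3.3,interpolation=cv2.INTER_CUBIC))
c=pickle.load(open("scene.pkl","rb"))
cv2.imwrite("pics/scc.png",cv2.resize(c["image"][220:370,205:415],None,fx=3.8,fy=3.8,interpolation=cv2.INTER_CUBIC))
E
```

```text
(no output)
```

View pics/topc.png

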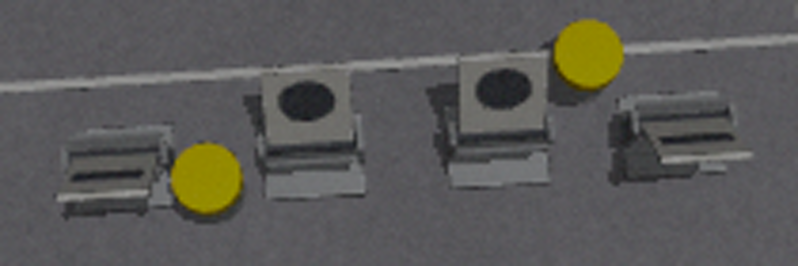

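View pics/topd.png

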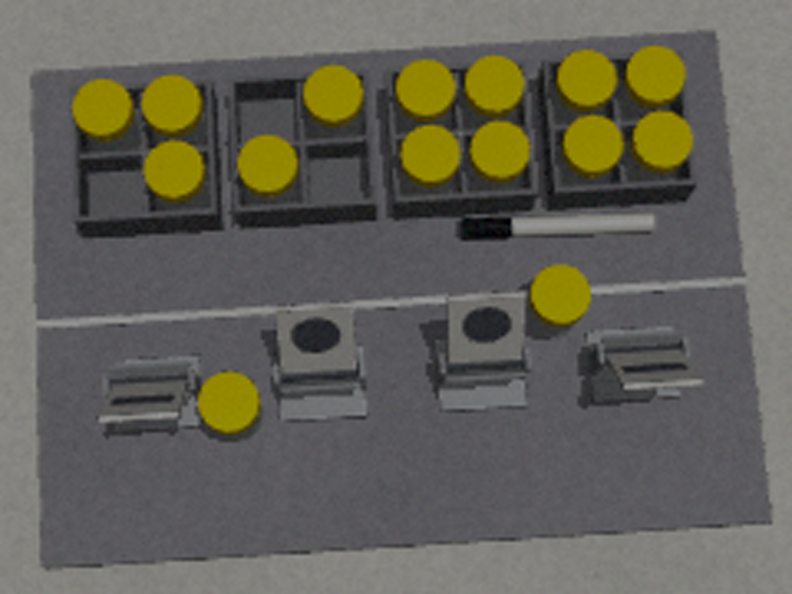

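View pics/scc.png

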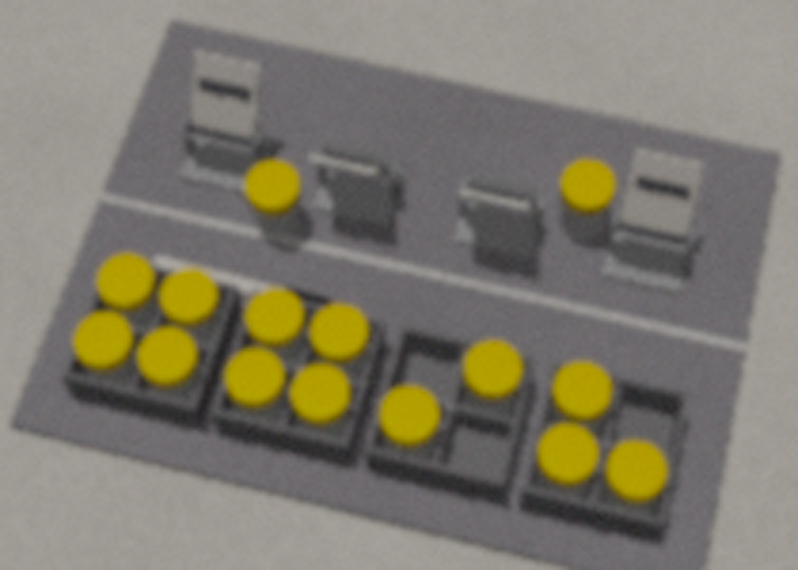

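```bash
python3 - <<'E'
from h import *
import pickle
t=pickle.load(open("top.pkl","rb")); s=pickle.load(open("scene.pkl","rb"))
T=lambda u,v,z:atz(t,210+(u+.5)/3.3-.5,130+(v+.5)/3.3-.5,z)[:2].round(1)
C=lambda u,v,z:atz(t,225+(u+.5)/3.8-.5,205+(v+.5)/3.8-.5,z)[:2].round(1)
S=lambda u,v,z:atz(s,205+(u+.5)/3.8-.5,220+(v+.5)/3.8-.5,z)[:2].round(1)
print("board top",[T(*p,8) for p in((33,72),(715,32),(772,522),(42,568))])
print("board sc",[S(*p,8) for p in((705,572),(12,430),(172,22),(778,155))])
print("full3",[T(*p,73) for p in((426,87),(494,83),(431,153),(500,150))])
print("full4",[T(*p,73) for p in((587,77),(655,73),(593,143),(663,139))])
print("full3 s",[S(*p,73) for p in((274,315),(338,330),(253,376),(320,392))])
print("full4 s",[S(*p,73) for p in((125,279),(189,296),(102,339),(167,355))])
print("edges top: 1",C(58,196,106),C(152,190,106),"2",C(263,72,106),C(350,68,106),"3",C(459,58,106),C(547,53,106),"4",C(662,161,106),C(751,155,106))
print("edges sc: 1",S(633,152,106),S(701,160,106),"2",S(465,188,106),S(531,203,106),"3",S(314,156,106),S(378,168,106),"4",S(196,52,106),S(260,64,106))
print("pots",C(207,178,68),C(588,53,68),S(588,184,68),S(272,185,68))
print("marker",T(461,228,15),T(654,222,15))
E
```

```text
board top [array([799.2, 262.9]), array([ 835.2, -232.9]), array([ 478.6, -260.2]), array([441.7, 236.7])]
board sc [array([782.4, 264. ]), array([ 841.4, -228.9]), array([ 483.3, -257.1]), array([446. , 236.5])]
full3 [array([764.5, -20.6]), array([767.8, -66.7]), array([717.5, -24.2]), array([720.1, -70.5])]
full4 [array([ 772.8, -129.8]), array([ 776.1, -176. ]), array([ 725.8, -133.1]), array([ 729.1, -180.2])]
full3 s [array([723.9, -69.7]), array([720.3, -23.4]), array([771.1, -66.7]), array([767.3, -19.2])]
full4 s [array([ 731.9, -179.1]), array([ 729.6, -131.4]), array([ 779.1, -175.8]), array([ 775.7, -128.5])]
edges top: 1 [529.7 183.7] [533.5 132.6] 2 [600.2  73.8] [603.   25.8] 3 [609.3 -34.3] [612.7 -83. ] 4 [ 552.7 -145.2] [ 556.6 -193.8]
edges sc: 1 [536.2 134.6] [526.9 182.2] 2 [602.6  30.1] [599.   77.7] 3 [612.6 -79.8] [607.1 -33.4] 4 [ 558.3 -193.1] [ 552.9 -144.6]
pots [547.1 106.8] [ 622.6 -110.2] [550.8 108.5] [ 625.9 -109.8]
marker [682.7 -47.5] [ 688.6 -183.6]
```

```bash
python3 - <<'E'
from h import *
import pickle
t=pickle.load(open("top.pkl","rb")); s=pickle.load(open("scene.pkl","rb"))
print("spray base",atz(t,518,240,0),atz(s,178,245,0),"top",atz(t,545,222,190),atz(t,575,207,200),"tape",atz(t,511,329,22))
q=ctrl.sense()["ee_rot"]; print(R.from_quat([q[1],q[2],q[3],q[0]]).as_matrix().round(3), ctrl.nose_length)
E
```

```text
spray base [ 592.14722136 -438.82187542    0.        ] [ 614.18917426 -437.74801235    0.        ] top [ 588.48167349 -410.44322214  190.        ] [ 615.84503229 -464.60481605  200.        ] tape [ 389.16695562 -399.84220354   22.        ]
[[-0.     0.236 -0.972]
 [ 0.001 -0.972 -0.236]
 [-1.    -0.001 -0.   ]] 11.0
```

>>> {"api": "step_arm", "payload": {
  "commands": [
    [[0,0,1],0],
    [[0,0,1],0],
    [[0,0,1],0]
  ],
  "gripper": 1
}}

```text
time_s: 0.4
eef_pos: [123.7, -509.8, 326.6]
ee_rot: [0.084, 0.702, 0.084, -0.702]
force: [0.6, -0.0, 0.5]
grip_width: 0.516
```

>>> {"api": "step_arm", "payload": {
  "commands": [
    [[0.86,0.76,0],-0.026],
    [[0.86,0.76,0],-0.025],
    [[0.86,0.76,0],0],
    [[0.86,0.76,0],0],
    [[0.86,0.76,0],0]
  ]
}}

```text
time_s: 0.9
eef_pos: [296.7, -356.7, 325.2]
ee_rot: [-0.027, -0.707, -0.027, 0.707]
force: [0.2, -0.5, -0.1]
grip_width: 0.002
```

>>> {"api": "step_arm", "payload": {
  "commands": [
    [[0.86,0.76,0],0],
    [[0.86,0.76,0],0],
    [[0.86,0.76,0],0],
    [[0.86,0.76,0],0],
    [[0,0,0],0]
  ]
}}

```text
time_s: 1.4
eef_pos: [435.9, -233.1, 325.0]
ee_rot: [0.029, 0.707, 0.03, -0.706]
force: [-0.6, -1.0, -0.4]
grip_width: -0.002
```

>>> {"api": "step_arm", "payload": {
  "commands": [
    [[0.8,0.75,0],0],
    [[0.8,0.75,0],0],
    [[0,0,-1],0],
    [[0,0,-1],0],
    [[0,0,-1],0]
  ]
}}

```text
time_s: 1.9
eef_pos: [496.9, -176.7, 203.7]
ee_rot: [-0.028, -0.706, -0.028, 0.707]
force: [0.9, -0.8, -0.1]
grip_width: -0.002
```

>>> {"api": "step_arm", "payload": {
  "commands": [
    [[0,0,-0.8],0],
    [[0,0,-0.3],0],
    [[0,0,0],0],
    [[0,0,0],0]
  ]
}}

```text
time_s: 2.3
eef_pos: [497.8, -177.3, 162.9]
ee_rot: [0.028, 0.707, 0.027, -0.706]
force: [0.7, -0.1, 0.3]
grip_width: -0.001
```

```bash
python3 - <<'E'
from h import *
for n,b in(("top",(190,290,330,450)),("scene",(200,320,190,350))):
    c=capture(n); i=c["image"][b[0]:b[1],b[2]:b[3]]; cv2.imwrite(f"pics/{n}1.png",cv2.resize(i,None,fx=4,fy=4,interpolation=cv2.INTER_CUBIC))
print(ctrl.sense()["eef_pos"])
E
```

```text
[ 497.97443646 -177.1978143   163.11779398]
```

View pics/top1.png

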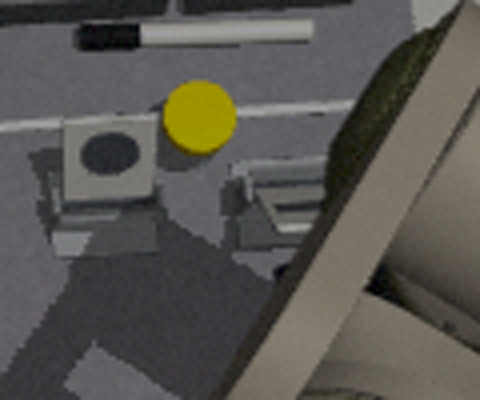

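View pics/scene1.png

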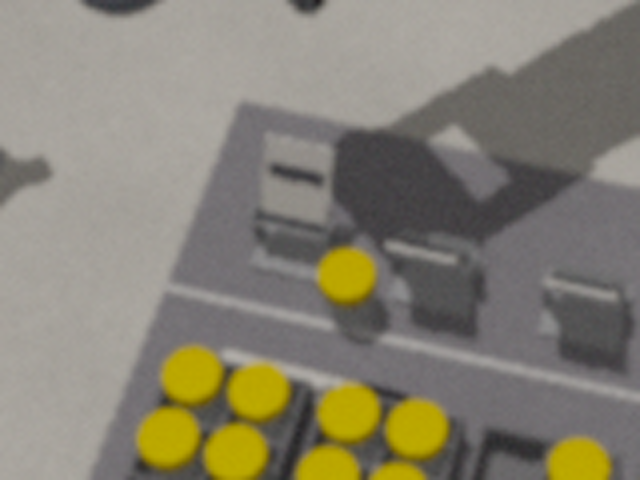

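```bash
python3 - <<'E'
from h import *
c=capture("scene"); print(proj(c,[498,-177,152])); cv2.imwrite("pics/s2.png",c["image"])
E
```

```text
[268.08147558 208.56014348]
```

View pics/s2.png

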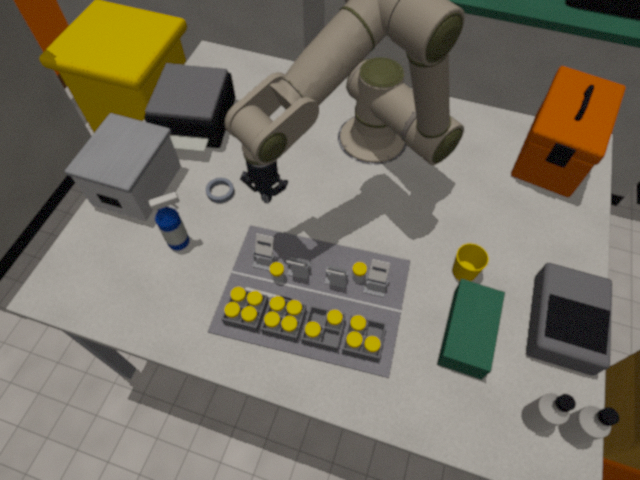

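```bash
python3 - <<'E'
from h import *
c=capture("scene"); cv2.imwrite("pics/s3.png",cv2.resize(c["image"][130:230,210:330],None,fx=6,fy=6,interpolation=cv2.INTER_CUBIC))
s=ctrl.sense(); print(s["eef_pos"],s["grip_width"],ctrl.nose_length)
for z in(152,165,181): print(z,(proj(c,[498,-177,z])-[210,130])*6)
E
```

```text
[ 497.73975898 -176.95740025  162.64921763] -0.0003284099901997494 11.0
152 [348.48885351 471.3608609 ]
165 [345.91872419 454.73388307]
181 [342.69317718 433.86680125]
```

View pics/s3.png

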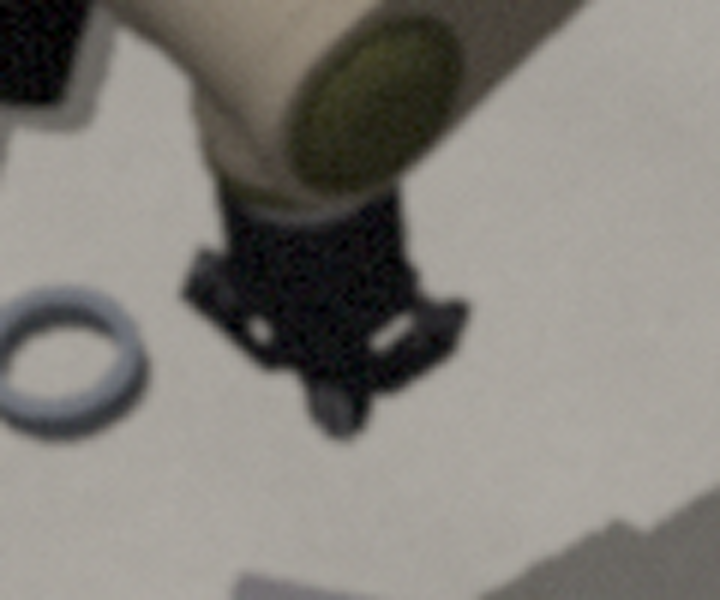

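```bash
python3 - <<'E'
from h import *
import pickle
c=pickle.load(open("scene.pkl","rb")); i=cv2.resize(c["image"][10:90,150:270],None,fx=6,fy=6,interpolation=cv2.INTER_CUBIC)
cv2.imwrite("pics/s4.png",i)
y=np.array([.236,-.972,0]); 
for w in(42.5,57,-42.5,-57):
  for z in(194,207): print(w,z,((proj(c,np.array([123.6,-510,z])+w*y)-[150,10])*6).round())
E
```

```text
42.5 194 [301. 430.]
42.5 207 [296. 410.]
57 194 [274. 428.]
57 207 [269. 408.]
-42.5 194 [459. 440.]
-42.5 207 [455. 420.]
-57 194 [486. 442.]
-57 207 [482. 422.]
```

View pics/s4.png

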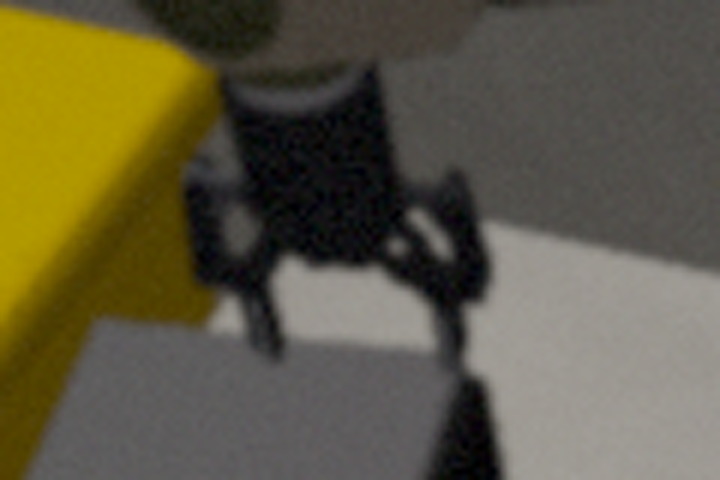

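>>> {"api": "step_arm", "payload": {
  "commands": [
    [[0,0.08,-1],0],
    [[0,0,-0.66],0],
    [[0,0,0],0],
    [[0,0,0],0]
  ]
}}

```text
time_s: 2.9
eef_pos: [497.8, -173.8, 96.2]
ee_rot: [0.028, 0.707, 0.027, -0.706]
force: [0.7, 0.7, 0.1]
grip_width: 0.001
```

```bash
cat > look.py <<'E'
from h import *
import sys
n,b0,b1,b2,b3,o=sys.argv[1:]; b0,b1,b2,b3=map(int,(b0,b1,b2,b3))
c=capture(n); s=ctrl.sense(); p=s["eef_pos"]
cv2.imwrite(o,cv2.resize(c["image"][b0:b1,b2:b3],None,fx=6,fy=6,interpolation=cv2.INTER_CUBIC))
print(p.round(1),s["force"].round(2))
for dx in(-11,0,11): print(dx,((proj(c,p+[dx,0,-11])-[b2,b0])*6).round())
E
python3 look.py scene 180 280 220 340 pics/s5.png
```

```text
[ 498.1 -174.    96.8] [ 0.75 -0.42  0.6 ]
-11 [315. 236.]
0 [307. 254.]
11 [298. 272.]
```

View pics/s5.png

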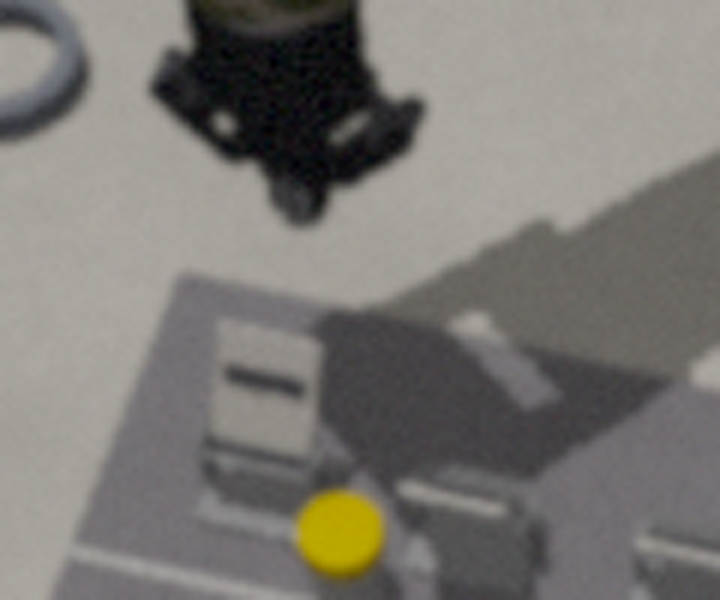

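>>> {"api": "step_arm", "payload": {
  "commands": [
    [[0.5,0.04,0],0],
    [[0.5,0.04,0],0],
    [[0,0,0],0]
  ]
}}

```text
time_s: 3.25
eef_pos: [539.5, -170.6, 96.9]
ee_rot: [0.028, 0.708, 0.027, -0.705]
force: [-0.9, -0.4, -0.6]
grip_width: -0.002
```

```bash
python3 look.py scene 180 280 220 340 pics/s6.png
```

```text
[ 538.3 -170.5   96.4] [-0.63  0.03 -0.78]
-11 [291. 304.]
0 [282. 323.]
11 [274. 341.]
```

View pics/s6.png

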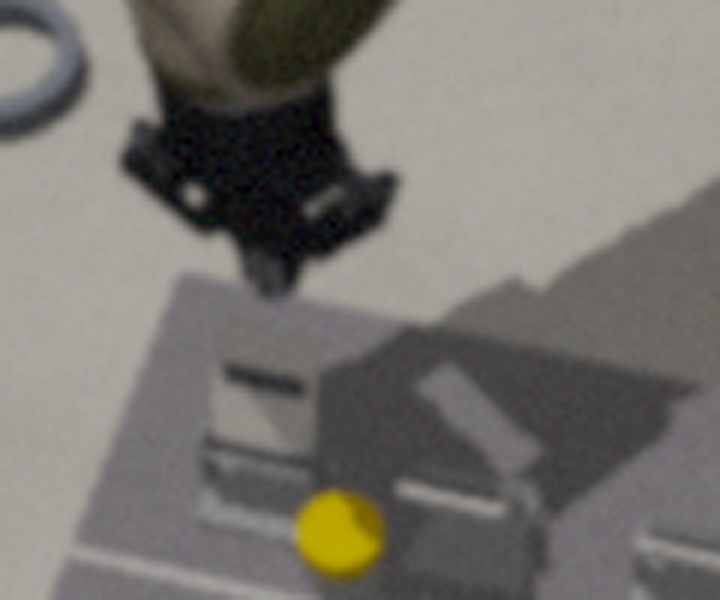

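>>> {"api": "step_arm", "payload": {
  "commands": [
    [[0.25,0.02,0],0],
    [[0.25,0.02,0],0],
    [[0,0,0],0]
  ]
}}

```text
time_s: 3.6
eef_pos: [557.6, -168.9, 95.9]
ee_rot: [0.028, 0.707, 0.027, -0.706]
force: [0.6, -0.7, 0.1]
grip_width: 0.001
```

```bash
python3 look.py scene 180 280 220 340 pics/s7.png
```

```text
[ 557.1 -168.8   95.7] [-0.32  1.02 -0.7 ]
-11 [280. 337.]
0 [271. 356.]
11 [262. 375.]
```

View pics/s7.png

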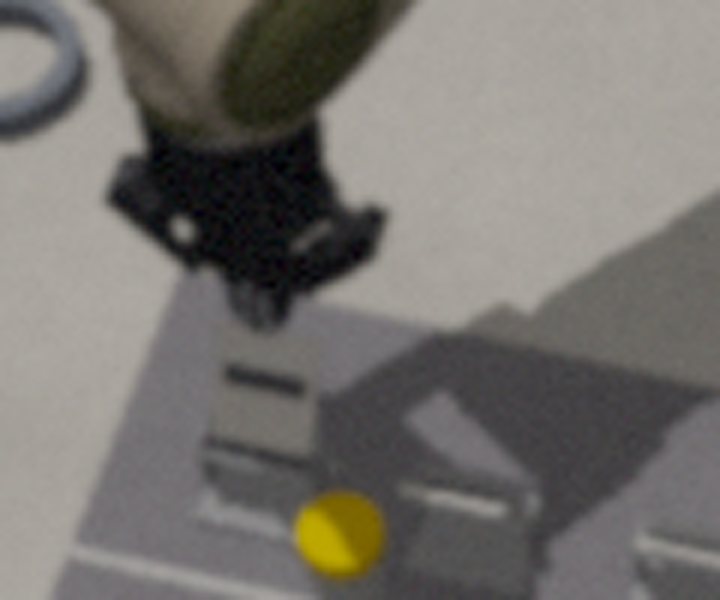

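>>> {"api": "step_arm", "payload": {
  "commands": [
    [[0.25,0.02,0],0],
    [[0.25,0.02,0],0],
    [[0,0,0],0]
  ]
}}

```text
time_s: 3.95
eef_pos: [577.3, -167.2, 95.4]
ee_rot: [0.028, 0.707, 0.027, -0.706]
force: [0.4, -0.3, 0.5]
grip_width: -0.0
```

```bash
python3 look.py scene 180 280 220 340 pics/s8.png
```

```text
[ 576.8 -167.1   95.2] [-0.1   0.78 -0.72]
-11 [267. 373.]
0 [259. 391.]
11 [250. 411.]
```

View pics/s8.png

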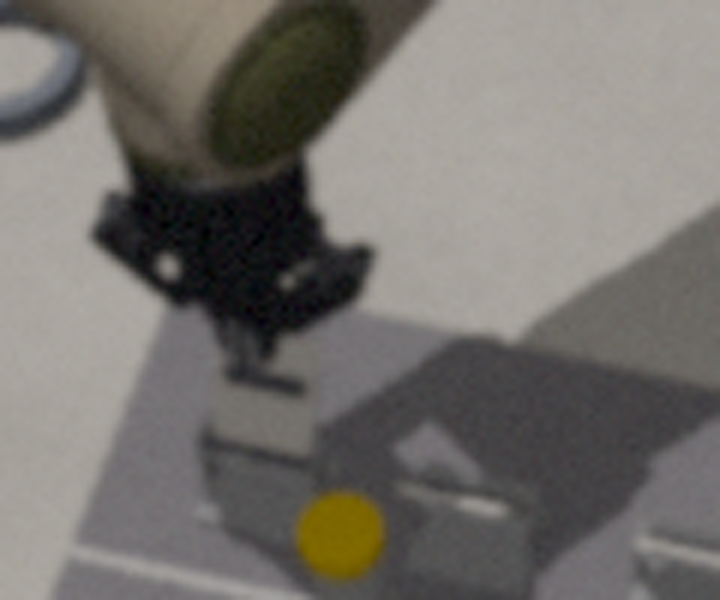

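>>> {"api": "step_arm", "payload": {
  "commands": [
    [[-1,-0.08,0],0],
    [[-0.8,-0.06,0],0],
    [[0,0,-0.35],0],
    [[0,0,-0.3],0],
    [[0,0,0],0]
  ]
}}

```text
time_s: 4.5
eef_pos: [504.3, -172.2, 67.6]
ee_rot: [-0.027, -0.706, -0.028, 0.707]
force: [0.2, 0.2, -0.4]
grip_width: -0.003
```

```bash
python3 look.py scene 180 280 220 340 pics/s9.png
```

```text
[ 504.9 -172.5   68.5] [-0.49 -0.79  1.51]
-11 [318. 280.]
0 [309. 298.]
11 [301. 316.]
```

View pics/s9.png

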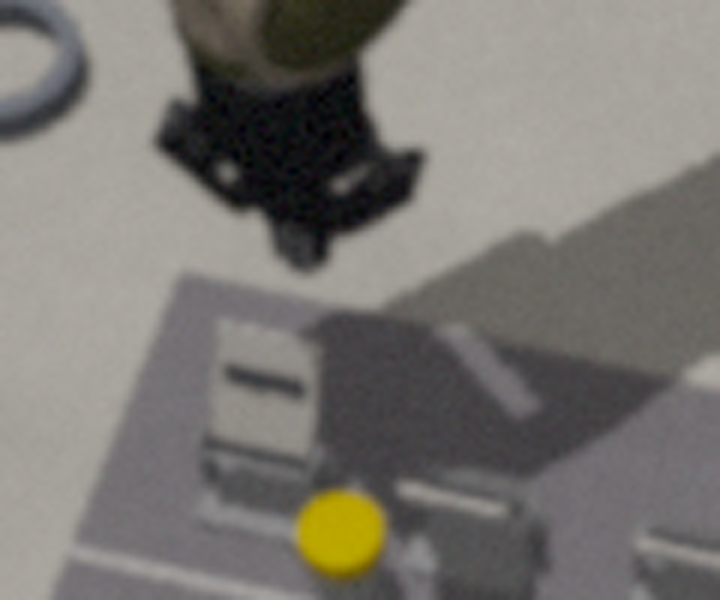

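>>> {"api": "step_arm", "payload": {
  "commands": [
    [[0.5,0.04,0],0],
    [[0.5,0.04,0],0],
    [[0.25,0.02,0],0],
    [[0,0,0],0]
  ]
}}

```text
time_s: 4.95
eef_pos: [556.4, -168.5, 69.2]
ee_rot: [0.028, 0.707, 0.028, -0.706]
force: [0.1, 0.4, -1.0]
grip_width: -0.002
```

```bash
python3 look.py scene 180 280 220 340 pics/s10.png
```

```text
[ 555.6 -168.5   69. ] [-0.91 -0.51 -0.1 ]
-11 [287. 365.]
0 [278. 383.]
11 [270. 402.]
```

View pics/s10.png

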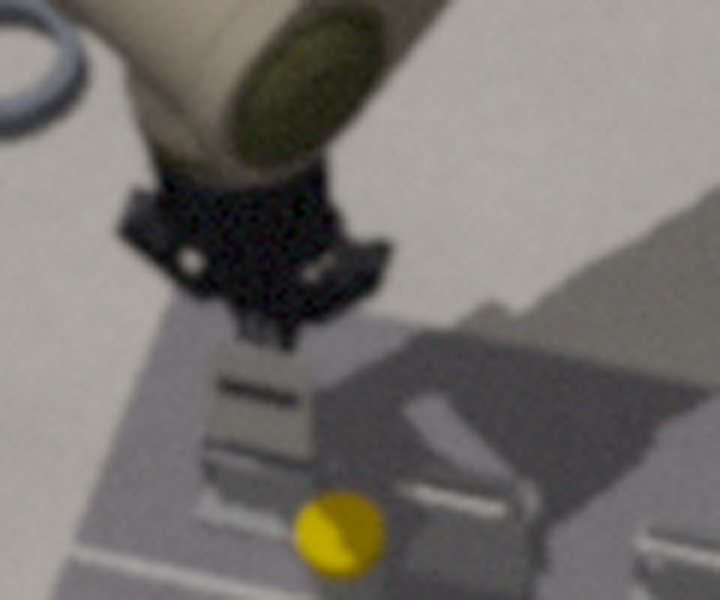

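>>> {"api": "step_arm", "payload": {
  "commands": [
    [[0.2,0.016,0],0],
    [[0.2,0.016,0],0],
    [[0.2,0.016,0],0],
    [[0.15,0.01,0],0],
    [[0,0,0],0]
  ]
}}

```text
time_s: 5.5
eef_pos: [585.9, -166.2, 68.9]
ee_rot: [0.028, 0.707, 0.028, -0.706]
force: [-0.3, -0.4, -0.4]
grip_width: 0.001
```

```bash
python3 look.py scene 180 280 220 340 pics/s11.png
```

```text
[ 585.5 -166.2   68.8] [-1.06 -0.07 -0.26]
-11 [268. 417.]
0 [259. 436.]
11 [250. 455.]
```

View pics/s11.png

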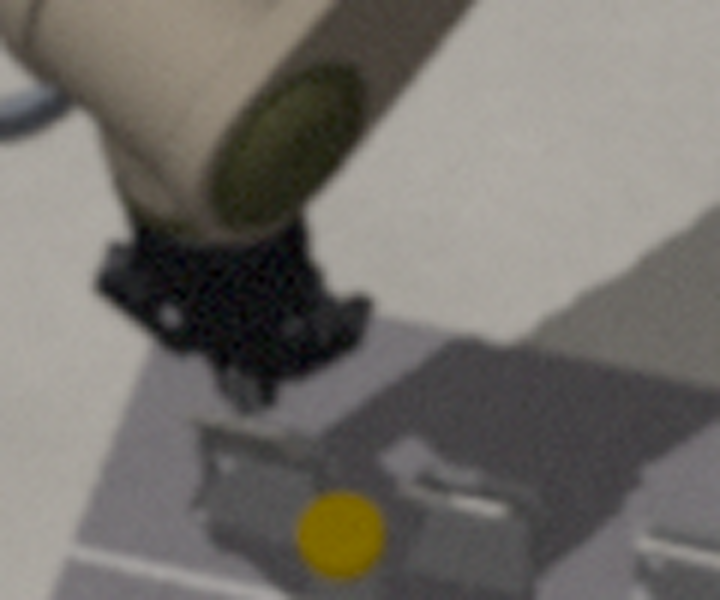

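>>> {"api": "step_arm", "payload": {
  "commands": [
    [[-0.8,-0.06,0],0],
    [[-0.3,-0.02,0.6],0],
    [[0,0,1],0],
    [[0,0,1],0],
    [[0,0,0.8],0]
  ]
}}

```text
time_s: 6.05
eef_pos: [541.1, -169.6, 207.5]
ee_rot: [0.028, 0.707, 0.027, -0.706]
force: [0.9, 0.6, -0.5]
grip_width: 0.0
```

>>> {"api": "step_arm", "payload": {
  "commands": [
    [[0.42,0.94,0],0],
    [[0.42,0.94,0],0],
    [[0.42,0.94,0],0],
    [[0.42,0.94,0],0],
    [[0,0,0],0]
  ]
}}

```text
time_s: 6.55
eef_pos: [609.2, -15.0, 204.7]
ee_rot: [0.029, 0.707, 0.029, -0.706]
force: [-0.6, -0.7, -0.2]
grip_width: 0.0
```

>>> {"api": "step_arm", "payload": {
  "commands": [
    [[0.47,0.9,0],0],
    [[0.47,0.9,0],0],
    [[0,0,-1],0],
    [[0,0,-1],0],
    [[0,0,-0.5],0]
  ]
}}

```text
time_s: 7.05
eef_pos: [644.3, 52.7, 101.2]
ee_rot: [-0.027, -0.705, -0.028, 0.708]
force: [0.2, -0.1, -0.2]
grip_width: -0.004
```

```bash
python3 look.py scene 210 310 270 390 pics/s12.png
```

```text
[643.3  52.6  99. ] [-1.11  1.1  -3.11]
-11 [368. 444.]
0 [361. 465.]
11 [353. 486.]
```

View pics/s12.png

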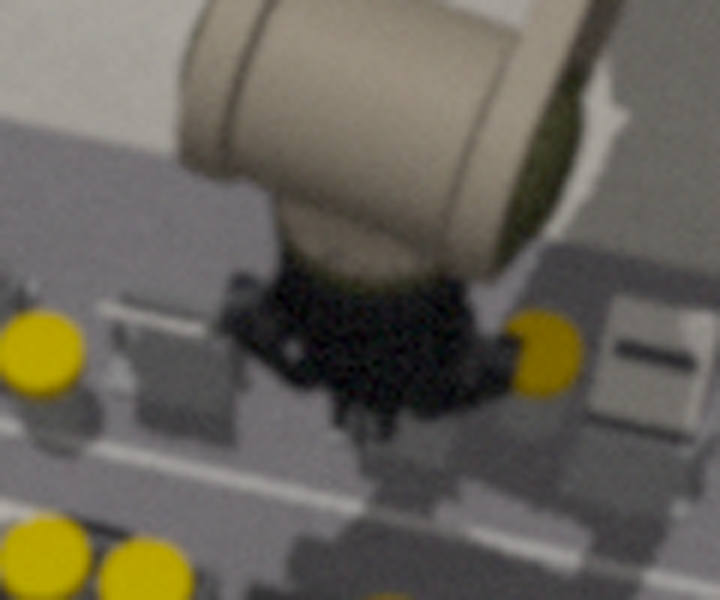

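>>> {"api": "step_arm", "payload": {
  "commands": [
    [[0,0.06,-0.4],0],
    [[0,0,-0.35],0],
    [[0,0,0],0]
  ]
}}

```text
time_s: 7.4
eef_pos: [645.1, 54.9, 73.5]
ee_rot: [-0.027, -0.706, -0.027, 0.708]
force: [-0.1, 0.6, -0.6]
grip_width: -0.001
```

```bash
python3 look.py scene 210 310 270 390 pics/s13.png
```

```text
[645.8  54.9  74.8] [-0.07 -0.19  0.71]
-11 [370. 474.]
0 [363. 494.]
11 [355. 516.]
```

View pics/s13.png

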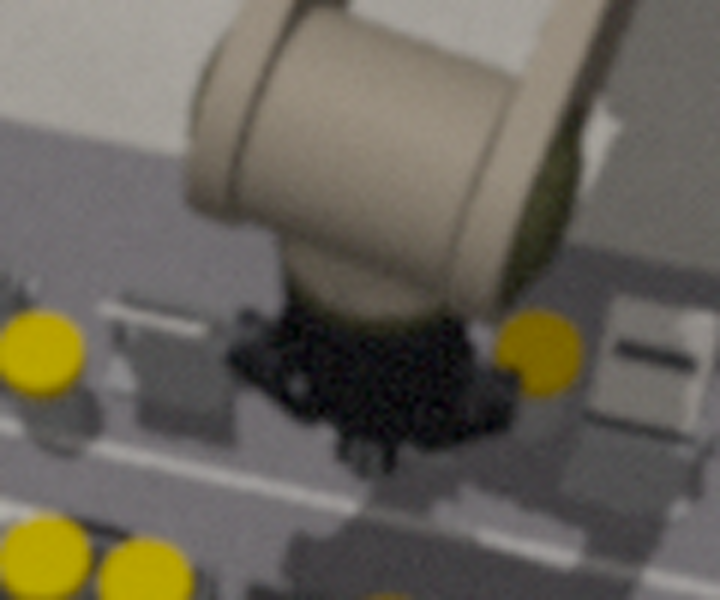

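>>> {"api": "step_arm", "payload": {
  "commands": [
    [[-0.5,-0.04,-0.13],0],
    [[-0.5,-0.04,0],0],
    [[-0.25,-0.02,0],0],
    [[-0.2,-0.016,0],0],
    [[0,0,0],0]
  ]
}}

```text
time_s: 7.95
eef_pos: [588.0, 50.5, 70.8]
ee_rot: [0.027, 0.707, 0.027, -0.706]
force: [0.7, -0.3, -0.0]
grip_width: 0.002
```

>>> {"api": "step_arm", "payload": {
  "commands": [
    [[-0.15,-0.01,0],0],
    [[-0.15,-0.01,0],0],
    [[0,0,0],0]
  ]
}}

```text
time_s: 8.25
eef_pos: [575.5, 49.9, 69.8]
ee_rot: [-0.027, -0.706, -0.027, 0.707]
force: [-0.4, 0.1, 0.1]
grip_width: 0.002
```

```bash
python3 look.py scene 210 310 270 390 pics/s14.png
```

```text
[575.9  49.8  69.8] [ 0.36  0.37 -0.04]
-11 [405. 347.]
0 [398. 367.]
11 [391. 387.]
```

View pics/s14.png

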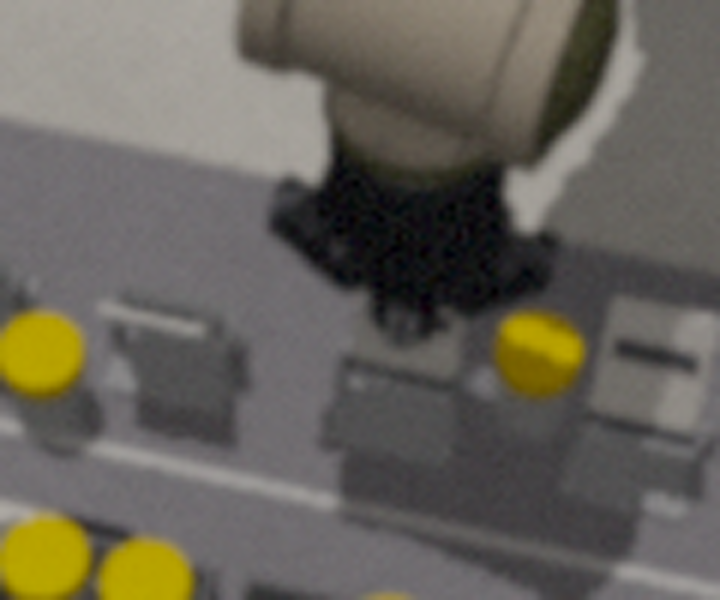

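>>> {"api": "step_arm", "payload": {
  "commands": [
    [[0.8,0.06,0],0],
    [[0.6,0.04,0],0],
    [[0,0,1],0],
    [[0,0,1],0],
    [[0,0,1],0]
  ]
}}

```text
time_s: 8.8
eef_pos: [632.1, 53.9, 191.0]
ee_rot: [-0.027, -0.706, -0.027, 0.707]
force: [0.7, 0.4, -0.5]
grip_width: 0.002
```

>>> {"api": "step_arm", "payload": {
  "commands": [
    [[0,0,1],0],
    [[-0.3,-0.9,0.5],0],
    [[-0.6,-1,0],0],
    [[-0.6,-1,0],0],
    [[-0.6,-1,0],0]
  ]
}}

```text
time_s: 9.3
eef_pos: [547.1, -103.4, 249.9]
ee_rot: [0.028, 0.707, 0.028, -0.706]
force: [0.2, -1.0, 0.4]
grip_width: -0.001
```

>>> {"api": "step_arm", "payload": {
  "commands": [
    [[-0.6,-1,0],0],
    [[-0.6,-1,0],0],
    [[-0.6,-1,0],0],
    [[-0.6,-1,0],0],
    [[0,0,0],0]
  ]
}}

```text
time_s: 9.8
eef_pos: [449.8, -266.2, 249.7]
ee_rot: [-0.026, -0.706, -0.025, 0.707]
force: [0.9, 0.1, 0.5]
grip_width: 0.001
```

```bash
python3 look.py scene 220 345 210 343 pics/s15.png; python3 - <<'E'
from h import *
c=capture("top"); cv2.imwrite("pics/t15.png",cv2.resize(c["image"][130:310,210:450],None,fx=3.3,fy=3.3,interpolation=cv2.INTER_CUBIC))
c=capture("scene"); cv2.imwrite("pics/s16.png",cv2.resize(c["image"][220:370,205:415],None,fx=3.8,fy=3.8,interpolation=cv2.INTER_CUBIC))
E
```

```text
[ 451.1 -264.1  249.8] [0.26 0.95 0.76]
-11 [ 199. -332.]
0 [ 189. -314.]
11 [ 179. -296.]
```

View pics/s16.png

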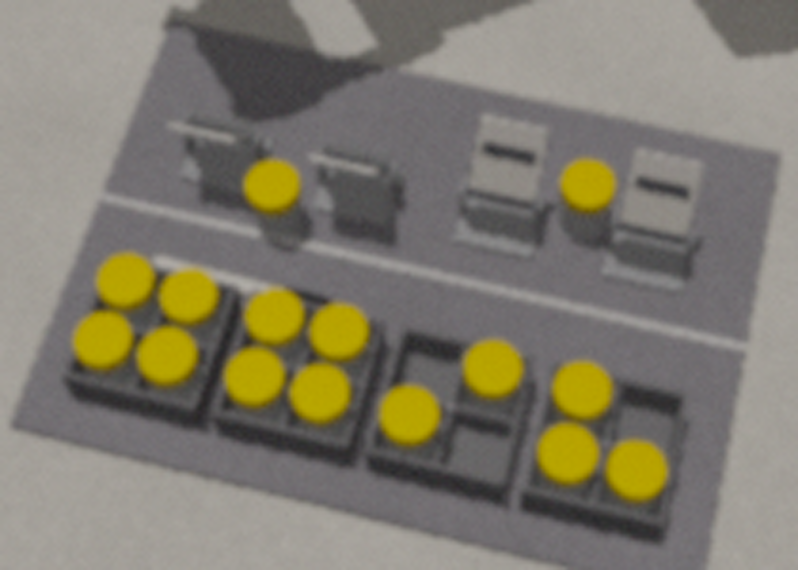

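View pics/t15.png

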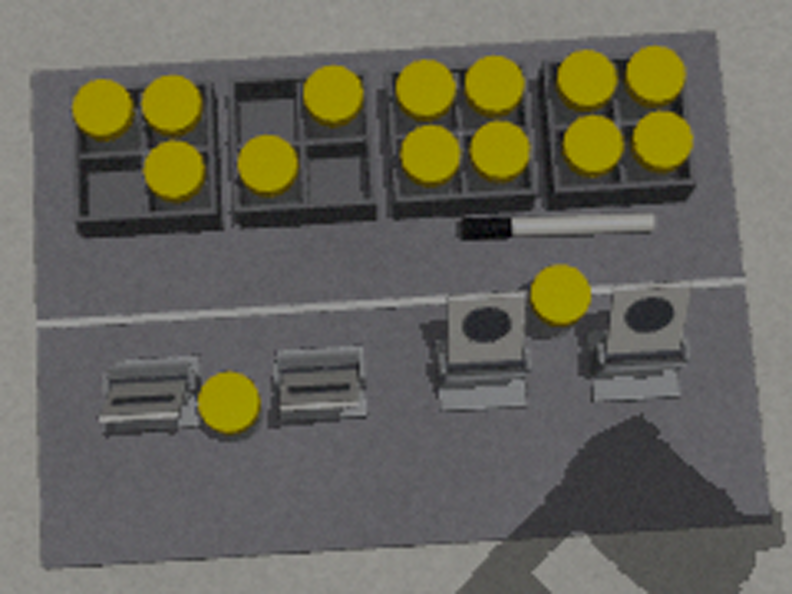

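All four tags are now right. In the top crop the two left tags show bars and the two right show discs. The spare pots at (229,402) and (560,295) and the marker at (557,225) have not moved. The arm is clear of everything.

```bash
python3 -c "
from rig import ticket
print(ticket.finish_job())"
```

```text
the job is handed in; nothing more can be done
None
```

The job is done and handed in at about 10 s on the robot's clock. I pushed over two tags:
- **Far right:** this tag stands before a full tray and was leaning the wrong way. It now leans towards its tray with the disc on top.
- **Second from left:** this tag stands before the two-pot tray. It now leans towards the robot with the bar on top.

The other two tags were already right, so I left them alone.

**Last checks:** both cameras showed bar, bar, disc, disc from left to right as seen from the robot, which matches the trays. The spare pots and the marker had not moved. I did not check the spray bottle, tape, glove box and cup again at the end, but the arm was not near them. No force reading I took was above about 4 N. The arm finished clear of everything.

**One disagreement:** in the scene camera the closed fingertips looked about 25 to 30 mm higher than the reported tool position and 11 mm nose length put them. My first pass at the nominal height went over the right-hand tag without touching it. I lowered the tool by about 27 mm and both pushes then worked. I did not find the cause of the offset.

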